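# Carrying on a terracotta hearth panel in running bond

## Robot

A 6-joint arm with a two-finger parallel gripper is mounted at the origin on the work surface. World frame = base frame: x ahead of the robot, y to its left, z up, the work surface at z = 0. Lengths are in m, angles in degrees, forces in N, time in s.
With the tool pointing down it reaches from about 0.35 to 0.875 m from the base axis. Payload 4.2 kg.
Tool frame: the origin (TCP) lies between the finger pads; the fingertips stand 19 mm ahead of it and the grasp point (between the pads) is the TCP; z points along the fingers, y is the line along which they close (so a half turn about z gives the same grasp; the last joint's range is limited). The gripper opens to 87 mm and grips with 3 to 60 N. Pads are 19 mm wide; open, the fingers measure 117 mm over their backs; the gripper's body (75 mm by 190 mm) begins 51 mm behind the grasp point.
Start: joints at [81.165, 22.042, 0.453, 0, -68.411, -14.817], TCP at [0.251, 0.572, 0.242] pointing down, gripper open.
Joint ranges: [-179.83, 179.83], [-69.29, 118.12], [-61.27, 80.66], [-181.25, 117.63], [-171.15, -9.14], [-177.46, 177.46]. Speed limits (degrees/s): [159.86, 159.86, 180, 180, 180, 180].

## Interface

Orientations are given as a 3x3 rotation matrix whose columns are the frame's x, y, z axes.
In Python, from station import r gives the robot as it stands.
- The arm moves only by the tool drive_tool, never from a script. Its argument "steps" is one flat list of numbers, 7 for each row, row after row: the turn, a rotation vector about the tool's x, y, z in rad, then the shift along the tool's x, y, z in m, then the opening, from 0 (shut) to 1 (fully open). A call has 1 to 10 rows; each row shifts and turns the commanded pose from where the row before left it, along the tool's axes as they then stand; what a row does not reach is not made up. A row lasts 1/12 s, in which the tool goes at most 41.7 mm and 7.16 degrees, less where a joint would pass 70% of its speed; a pose out of reach is approached as far as the arm can. A call is refused whole if a number of a shift passes 0.0417 or a number of a turn 0.125, either way. A call with a gripper value outside its range is refused whole. The fingers move at their own pace and stop on an object; the grip force is fixed at half the most. Time passes only in rows, so rows that do not move let the fingers close. It gives the time, the measured TCP pose, the force, the opening and the grip force at its end, in the units of the state.
- r.sense(): the state, without advancing time (a new reading comes with each control period).
- r.capture(name): name is "scene" or "top" or "wrist"; returns the picture (420x560x3 uint8, blue, green, red); there is no depth.
- r.camera_params(name): a dict with "camera_matrix" (3x3 intrinsics, pixels), "extrinsics" (4x4, takes a point from world to camera coordinates). Camera axes: x right, y down, z forward; pixel columns grow to the right and rows downward; lengths in m; the calibration is good to about 2 mm. A picture is of the moment at which its call begins: read the wrist's pose just before it. camera_params takes no time and is no camera call; for the wrist camera it gives the pose at the moment of the call.
- r.finish_job(): hands the job in; it is judged then, once.
The state is a dict: "time_s": time; "joints": joint angles; "joint_velocities": joint speeds; "effort": joint torques, N m; "tcp_pos": TCP position; "ee_rot": TCP orientation; "wrist_force": force on the tool from outside, world axes, zero at the start; "moment": the same for the moment, N m; "gripper_width": opening from 0.0 (shut) to 1.0 (fully open); "gripper_force": force on a finger pad.
Only numpy, scipy, OpenCV 4.12 (cv2) and the standard library are available. Lean on these libraries where they do the work, as an engineer would, in place of code of your own. Each camera call takes 0.05 s, during which the arm holds its last target. There are 200 camera calls.

## Task

Carry on the terracotta hearth panel on the setting-out board in running bond, one course at a time: second course a half paver at the side batten and then a whole one, third course a whole paver at the side batten and then a half, each paver flat, square and butted up tight to its neighbours and to the course before it. Then close up with the loose batten, square and tight against the third course and covering the whole of it, and leave the other things on the board and bench where they are.

Things in the scene. Friction and masses are not known exactly. Their poses are not given: they have to be found in the camera images.
- board: fixed plywood setting-out board, 400 (its x, away from the robot) x 620 (its y, to the left) x 12 mm; origin at the centre of its underside. Screwed on it are two 30 mm wide, 20 mm high guide battens: the back batten, along y, beyond the first course, and the 140 mm long side batten, along x, at the left end of the courses.
- corner (a point): inner corner of the two guide battens, on the board's top: 150 mm beyond and 200 mm left of the board's centre, 12 mm above the bench; axes as the board's. Back batten: x 0 to 30, y -250 to 30 mm from here. Side batten: x -140 to 0, y 0 to 30 mm. Second course: x -100 to -50 mm, half y -75 to 0, whole y -225 to -75. Third: x -150 to -100 mm, whole y -150 to 0, half y -225 to -150.
- course1_end (a point): right-hand end of the first course: the outer corner nearest the robot, at board level, 50 mm before and 225 mm right of the guide corner; axes as the board's. The first course is two pavers stuck fast to the board against the back batten, 50 mm wide and 20 mm high like the loose ones: a whole one at the side batten, then a half one.
- half_a: half terracotta paver, 50 mm wide (its own x), 75 mm long (its own y), 20 mm thick, 140 g (may vary by a quarter); origin at the centre of its underside. It starts lying loose on the board, in front of the laid course, beyond the loose batten, up to 0.15 rad askew. The two half pavers are alike and interchangeable.
- half_b: half terracotta paver, 50 mm wide (its own x), 75 mm long (its own y), 20 mm thick, 140 g (may vary by a quarter); origin at the centre of its underside. It starts lying loose on the board, in front of the laid course, beyond the loose batten, up to 0.15 rad askew. The two half pavers are alike and interchangeable.
- whole_a: whole terracotta paver, 50 mm wide (its own x), 150 mm long (its own y), 20 mm thick, 280 g (may vary by a quarter); origin at the centre of its underside. It starts lying loose on the board, to the right of the laid course (one of the two about 25 mm nearer the robot than the line of the second course, the other about 120 mm nearer the robot), up to 0.15 rad askew. The two whole pavers are alike and interchangeable.
- whole_b: whole terracotta paver, 50 mm wide (its own x), 150 mm long (its own y), 20 mm thick, 280 g (may vary by a quarter); origin at the centre of its underside. It starts lying loose on the board, to the right of the laid course (one of the two about 25 mm nearer the robot than the line of the second course, the other about 120 mm nearer the robot), up to 0.15 rad askew. The two whole pavers are alike and interchangeable.
- batten: loose closing batten of dark wood, 25 mm wide (its own x), 280 mm long (its own y), 20 mm high, 80 g; origin at the centre of its underside. It starts on the board near the edge towards the robot, about 285 mm before the corner, nearly parallel to the courses and within 15 mm of centred on the panel.
- test_tile: bystander: green glazed test tile, 50 x 50 x 8 mm, loose on the board to the left of the side batten; origin at the centre of its underside.
- wedge_tub: bystander: white open plastic tub of levelling wedges, 90 x 120 x 50 mm, on the bench left of the board; origin at the centre of its underside.
- slip_jar: bystander: closed jar, 80 mm across, 110 mm high, on the bench left of the board; origin at the centre of its underside.
- tool_cup: bystander: blue cup of modelling tools, 72 mm across, about 200 mm high with the tools, on the bench at the far left; origin at the centre of its underside.
- mallet: bystander: rubber mallet, 280 mm long, lying on the bench right of the board; origin at the underside, near the middle of its length.
Mind the look-alikes: they are no part of the job. What is shaped like the half_b but green is not meant.

How it is judged:
By the outcome, as a careful person would: the job done as asked, in the order asked, and still so for the second after the job is handed in, with the robot touching nothing.
It also fails if it takes over 72 s, if anything falls off the work surface, if the arm or the gripper's body presses on something with over 40 N, if the wrist force passes 120 N, or if a joint passes its speed limit or range.

## Working session

There is one attempt and no reset: what is moved stays moved. The work goes in short steps, Python scripts to look and compute and a tool call to move; the robot and the scene stay as the last step left them, time stands still between calls to the robot, and variables do not carry over. Pictures are saved under pics/ and viewed, at most 10 in all, crops included, and the job is handed in when it is done.

Besides the shell and the picture viewer there is one more tool, called after "Call:" as name(argument=value, ...) on one line, values as JSON. drive_tool: Moves the arm, as the interface text tells. Its arguments: {"type":"object","properties":{"steps":{"type":"array"}},"required":["steps"]}

```bash
mkdir -p pics; ls; python3 - <<'E'
from station import r
import cv2,numpy as np
s=r.sense();print(s)
for n in("top","scene"):
    im=r.capture(n);cv2.imwrite(f"pics/{n}0.png",im);p=r.camera_params(n);np.savez(f"{n}.npz",K=p["camera_matrix"],E=p["extrinsics"]);print(p)
E
```

```text
pics
{'time_s': 0.0, 'joints': array([ 8.11668264e+01,  2.20912270e+01,  3.78837915e-01, -3.16282509e-02,
       -6.84125956e+01, -1.48176727e+01]), 'joint_velocities': array([-0.0015856 , -0.01223886,  0.04671338, -0.083812  ,  0.02586404,
        0.00948454]), 'effort': array([ 9.29027883e-04, -3.90667534e+01,  1.87398595e+01,  4.21961501e+00,
        1.09121029e-02, -1.90389133e-04]), 'tcp_pos': array([0.25045626, 0.57198807, 0.24044141]), 'ee_rot': array([[ 9.15925392e-01, -4.01347688e-01, -8.42171340e-04],
       [-4.01348567e-01, -9.15923040e-01, -2.07664695e-03],
       [ 6.20933184e-05,  2.24005793e-03, -9.99997489e-01]]), 'wrist_force': array([-0.05674204, -0.13963726, -0.26190946]), 'moment': array([ 0.02790484, -0.00105258, -0.00965043]), 'gripper_force': 0.0, 'gripper_width': 0.9948366472774771}
{'camera_matrix': array([[443.35079128,   0.        , 283.74208448],
       [  0.        , 443.35079128, 207.38611809],
       [  0.        ,   0.        ,   1.        ]]), 'extrinsics': array([[ 0.01393674, -0.99989619, -0.00365689,  0.01069073],
       [-0.98359163, -0.0130514 , -0.17993657,  0.56706021],
       [ 0.17987017,  0.00610462, -0.98367142,  1.56621968],
       [ 0.        ,  0.        ,  0.        ,  1.        ]])}
{'camera_matrix': array([[416.58814352,   0.        , 282.35889542],
       [  0.        , 416.58814352, 212.2767477 ],
       [  0.        ,   0.        ,   1.        ]]), 'extrinsics': array([[-0.81693208,  0.57666775, -0.0087339 ,  0.46966055],
       [ 0.39380026,  0.54668233, -0.73895859, -0.19920026],
       [-0.42135892, -0.60711839, -0.67369424,  1.58094451],
       [ 0.        ,  0.        ,  0.        ,  1.        ]])}
```

```bash
python3 - <<'E'
import cv2
im=cv2.imread("pics/top0.png");print(im.shape)
c=im[60:330,100:460];cv2.imwrite("pics/top0c.png",cv2.resize(c,None,fx=2.2,fy=2.2,interpolation=cv2.INTER_CUBIC))
E
```

```text
(420, 560, 3)
```

View pics/top0c.png

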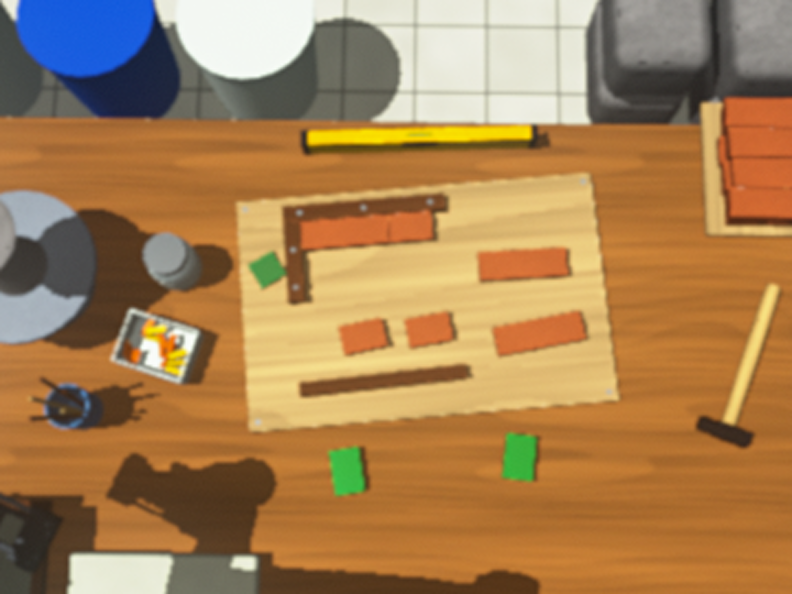

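The crop (scale 2.2, origin (100,60)) shows the board corners at about (237,203), (590,176), (618,400) and (250,430). The laid course spans (300..435, 210..248). The halves are near (364,337) and (430,329), and the wholes near (523,265) and (540,333). The dark batten is near (385,381).

```bash
cat > h.py <<'E'
import numpy as np,cv2
def toworld(uv,z,K,E):
    uv=np.atleast_2d(uv).astype(float);R=E[:3,:3];t=E[:3,3];c=-R.T@t
    d=np.c_[uv,np.ones(len(uv))]@np.linalg.inv(K).T@R
    return (c+d*((z-c[2])/d[:,2])[:,None])[:,:2]
def proj(P,K,E):
    p=np.atleast_2d(P)@E[:3,:3].T+E[:3,3];p=p@K.T;return p[:,:2]/p[:,2:]
def fit(mask,z,K,E,f=1):
    """rects of blobs on plane z: centre(mm), long, short (mm), angle of the long axis from +y (deg), ccw"""
    out=[]
    for c in cv2.findContours(mask,cv2.RETR_EXTERNAL,cv2.CHAIN_APPROX_NONE)[0]:
        if cv2.contourArea(c)<60*f*f: continue
        w=toworld((c[:,0,:]+.5)/f-.5,z,K,E)*1000
        (cx,cy),_,_=cv2.minAreaRect(w.astype(np.float32))
        b=cv2.boxPoints(cv2.minAreaRect(w.astype(np.float32)));e=[b[1]-b[0],b[2]-b[1]];l=[np.linalg.norm(x) for x in e]
        k=int(l[1]>l[0]);v=e[k]*np.sign(e[k][1]);out.append((cx,cy,l[k],l[1-k],np.degrees(np.arctan2(-v[0],v[1]))))
    return np.array(out)
E
python3 - <<'E'
from h import *
d=np.load("top.npz");K,E=d["K"],d["E"]
np.set_printoptions(suppress=True,precision=1)
f=4;im=cv2.imread("pics/top0.png");im=cv2.resize(im,None,fx=f,fy=f,interpolation=cv2.INTER_CUBIC)
h=cv2.cvtColor(im,cv2.COLOR_BGR2HSV)
for q in[(523,265),(364,337),(385,381),(600,500),(300,300-8),(420,290),(265,300),(365,225)]:
    u=int((100+q[0]/2.2)*f);v=int((60+q[1]/2.2)*f);print(q,h[v,u])
reg=np.zeros(im.shape[:2],np.uint8);cv2.fillPoly(reg,[(np.array([[100+x/2.2,60+y/2.2] for x,y in[(240,207),(588,180),(614,398),(252,427)]])*f).astype(int)],255)
m=((h[...,0]<10)&(h[...,1]>150)&(h[...,2]>120)).astype(np.uint8)*255&reg
print("terra",fit(m,.032,K,E,f))
m=((h[...,2]<115)).astype(np.uint8)*255&reg
print("dark",fit(m,.032,K,E,f))
c=np.array([[100+x/2.2,60+y/2.2] for x,y in[(237,203),(590,176),(618,400),(250,430)]])
w=toworld(c,.012,K,E)*1000;print(w,w.mean(0),np.linalg.norm(w-np.roll(w,-1,0),axis=1))
for a,b in((1,0),(2,3)):
    e=w[b]-w[a];print(np.degrees(np.arctan2(-e[0],e[1])))
E
```

```text
(523, 265) [ 11 188 212]
(364, 337) [ 11 187 215]
(385, 381) [ 13 170 123]
(600, 500) [ 15 185 176]
(300, 292) [ 13 171 128]
(420, 290) [ 21 119 231]
(265, 300) [ 21 118 230]
(365, 225) [ 11 192 209]
terra []
dark [[769.8 147.3  95.7  14.1   6.4]]
[[ 784.7  312.7]
 [ 841.6 -302.2]
 [ 449.9 -341.1]
 [ 391.4  273.3]] [616.9 -14.3] [617.5 393.7 617.2 395.3]
5.290434619972752
5.437161960654482
```

```bash
python3 - <<'E'
from h import *
d=np.load("top.npz");K,E=d["K"],d["E"]
np.set_printoptions(suppress=True,precision=1)
f=4;im=cv2.imread("pics/top0.png");im=cv2.resize(im,None,fx=f,fy=f,interpolation=cv2.INTER_CUBIC)
h=cv2.cvtColor(im,cv2.COLOR_BGR2HSV)
reg=np.zeros(im.shape[:2],np.uint8);cv2.fillPoly(reg,[(np.array([[100+x/2.2,60+y/2.2] for x,y in[(240,207),(588,180),(614,398),(252,427)]])*f).astype(int)],255)
m=((h[...,0]<15)&(h[...,1]>155)&(h[...,2]>165)).astype(np.uint8)*255&reg
m=cv2.morphologyEx(m,cv2.MORPH_OPEN,np.ones((9,9)))
print("terra\n",fit(m,.032,K,E,f))
m=((h[...,2]<165)&(h[...,1]>140)&(h[...,0]<25)).astype(np.uint8)*255&reg
m=cv2.morphologyEx(m,cv2.MORPH_OPEN,np.ones((9,9)))
print("dark\n",fit(m,.032,K,E,f))
E
```

```text
terra
 [[ 550.2   88.9   74.1   50.6   12.9]
 [ 563.2  -21.7   74.9   51.1   11.4]
 [ 559.3 -206.5  151.7   51.    11.8]
 [ 678.4 -180.   150.5   51.     4.2]
 [ 734.8   86.6  226.1   53.5    5.8]]
dark
 [[476.1  51.7 281.6  26.3   7.2]
 [653.  204.1  94.3  33.6 -85.1]
 [746.7 161.1 139.1  72.7   7.1]
 [779.6  36.9 103.3  31.5   5.8]]
```

Call:
drive_tool(steps=[0, 0, 0.1165, 0, 0, 0, 1, 0, 0, 0.1165, 0, 0, 0, 1, 0, 0, 0.1165, 0, 0, 0, 1, 0, 0, 0.1165, 0, 0, 0, 1, 0, 0, 0.1165, 0, 0, 0, 1, 0, 0, 0.1165, 0, 0, 0, 1, 0, 0, 0.1165, 0, 0, 0, 1, 0, 0, 0.1165, 0, 0, 0, 1])

```text
time_s: 0.77
tcp_pos: [0.2505, 0.5722, 0.2409]
ee_rot: [[0.218, -0.976, -0.001], [-0.976, -0.218, -0.001], [0.001, 0.001, -1.0]]
wrist_force: [-0.0, 0.7, -0.1]
gripper_width: 1.001
gripper_force: 0.0
```

Call:
drive_tool(steps=[0, 0, 0, 0.037, -0.0127, 0.002, 1, 0, 0, 0, 0.037, -0.0127, 0.002, 1, 0, 0, 0, 0.037, -0.0127, 0.002, 1, 0, 0, 0, 0.037, -0.0127, 0.002, 1, 0, 0, 0, 0.037, -0.0127, 0.002, 1, 0, 0, 0, 0.037, -0.0127, 0.002, 1, 0, 0, 0, 0.037, -0.0127, 0.002, 1, 0, 0, 0, 0.037, -0.0127, 0.002, 1, 0, 0, 0, 0.037, -0.0127, 0.002, 1, 0, 0, 0, 0.037, -0.0127, 0.002, 1])

```text
time_s: 1.6
tcp_pos: [0.4578, 0.2385, 0.2213]
ee_rot: [[0.224, -0.975, -0.0], [-0.975, -0.224, -0.0], [0.0, 0.0, -1.0]]
wrist_force: [0.7, 0.4, -0.2]
gripper_width: 0.999
gripper_force: 0.0
```

Call:
drive_tool(steps=[0, 0, 0, 0.037, -0.0127, 0.01, 1, 0, 0, 0, 0.037, -0.0127, 0.01, 1, 0, 0, 0, 0.037, -0.0127, 0.01, 1, 0, 0, 0, 0.037, -0.0127, 0.01, 1, 0, 0, 0, 0, 0, 0, 1, 0, 0, 0, 0, 0, 0, 1])

```text
time_s: 2.1
tcp_pos: [0.5401, 0.1053, 0.1801]
ee_rot: [[0.22, -0.976, -0.003], [-0.976, -0.22, -0.001], [0.001, 0.003, -1.0]]
wrist_force: [-0.0, 0.6, -0.1]
gripper_width: 0.998
gripper_force: 0.0
```

```bash
cat >> h.py <<'E'
CORNER=np.array([748.5,200.3]);TH=5.45
def b2w(p,th=None):
    t=np.radians(TH);return CORNER+np.array([[np.cos(t),-np.sin(t)],[np.sin(t),np.cos(t)]])@np.array(p,float)
def w2b(p):
    t=np.radians(TH);return np.array([[np.cos(t),np.sin(t)],[-np.sin(t),np.cos(t)]])@(np.array(p,float)-CORNER)
def togo(s,xy,z,ang):
    """shift (mm) in the tool axes once turned, turn about tool z (rad), to world xy, z; ang = direction ccw of the paver long axis from +y"""
    R=s["ee_rot"];yaw=np.degrees(np.arctan2(R[1,0],R[0,0]));ty=ang-90
    t=np.radians(ty);d=np.r_[xy,z]-s["tcp_pos"]*1000
    return np.array([np.cos(t)*d[0]+np.sin(t)*d[1],np.sin(t)*d[0]-np.cos(t)*d[1],-d[2]]),np.radians(yaw-ty)
E
python3 - <<'E'
from h import *
from station import r
np.set_printoptions(suppress=True,precision=4)
s=r.sense();p=r.camera_params("wrist");im=r.capture("wrist");cv2.imwrite("pics/w1.png",im)
np.savez("w1.npz",K=p["camera_matrix"],E=p["extrinsics"]);print(p["extrinsics"],p["camera_matrix"][0,0])
for n,q in dict(half=[550.2,88.9,32],corner=[748.5,200.3,12],halfb=[563.2,-21.7,32],tip=[*(s["tcp_pos"][:2]*1000),161]).items():
    print(n,proj(np.array(q)/1000,p["camera_matrix"],p["extrinsics"]))
E
```

```text
[[-0.9751 -0.2216  0.0026  0.5505]
 [-0.2127  0.939   0.2702 -0.0002]
 [-0.0623  0.2629 -0.9628  0.3369]
 [ 0.      0.      0.      1.    ]] 296.92445391558624
half [[269.2054 184.8453]]
corner [[ 74.3721 238.7004]]
halfb [[281.8164  62.6597]]
tip [[276.3899 256.1841]]
```

View pics/w1.png

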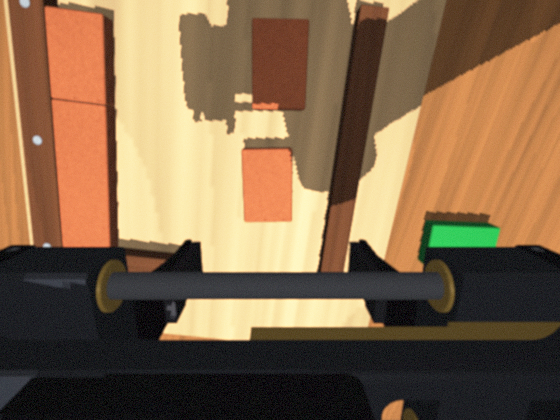

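The wrist view shows half_a centred at about (267,185), where the top-camera pose predicted (269,185). The other half is at about (280,64), the batten to its right, and the laid course at left with its front end near (104,14).

```bash
python3 - <<'E'
from h import *
from station import r
np.set_printoptions(suppress=True,precision=4)
d=np.load("w1.npz")
for q in[(-50,-225,20),(-50,-100,20),(0,-225,20),(0,-150,20),(-50,-150,20)]:print(q,proj(np.r_[b2w(q[:2]),q[2]+12]/1000,d["K"],d["E"]))
s=r.sense();print(togo(s,(550.2,88.9),35,12.9))
for n,p in dict(h1=(550.2,88.9),h2=(563.2,-21.7),wa=(678.4,-180),wb=(559.3,-206.5),bat=(476.1,51.7)).items():print(n,w2b(p))
im=cv2.imread("pics/w1.png")[0:270,0:200];cv2.imwrite("pics/w1c.png",cv2.resize(im,None,fx=2.2,fy=2.2,interpolation=cv2.INTER_CUBIC))
E
```

```text
(-50, -225, 20) [[104.8378   9.4961]]
(-50, -100, 20) [[108.099  156.2859]]
(0, -225, 20) [[45.1283  0.7954]]
(0, -150, 20) [[51.6018 94.4456]]
(-50, -150, 20) [[106.8901 101.8745]]
(array([ 19.5705,  -6.0161, 145.8325]), np.float64(-0.001150213686311031))
h1 [-207.984   -92.0625]
h2 [-205.5473 -203.3972]
wa [-105.9029 -371.9229]
wb [-226.9814 -386.9914]
bat [-285.2822 -122.0565]
```

View pics/w1c.png

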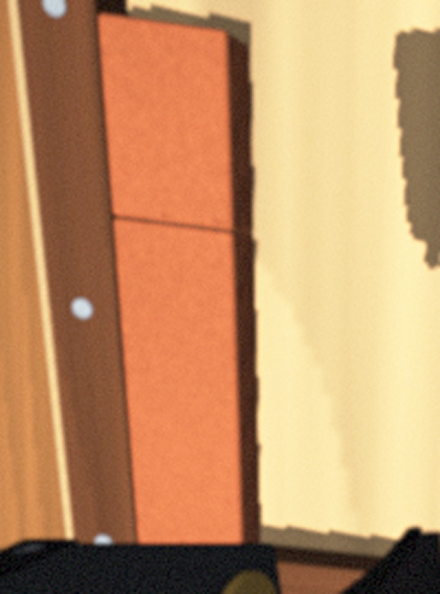

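The right end of the laid course sits about 4 px lower than predicted, so the corner moves to about (748.3, 202). Now grasping half_a.

Call:
drive_tool(steps=[0, 0, 0, 0.005, -0.0015, 0.026, 0.75, 0, 0, 0, 0.005, -0.0015, 0.03, 0.75, 0, 0, 0, 0.005, -0.0015, 0.03, 0.75, 0, 0, 0, 0.0046, -0.0015, 0.03, 0.75, 0, 0, 0, 0, 0, 0.02, 0.75, 0, 0, 0, 0, 0, 0.01, 0.75, 0, 0, 0, 0, 0, 0, 0, 0, 0, 0, 0, 0, 0, 0, 0, 0, 0, 0, 0, 0, 0])

```text
time_s: 2.9
tcp_pos: [0.5514, 0.0909, 0.0373]
ee_rot: [[0.226, -0.974, 0.003], [-0.974, -0.226, 0.001], [-0.0, -0.003, -1.0]]
wrist_force: [0.5, 0.1, -0.3]
gripper_width: 0.605
gripper_force: 0.0
```

```bash
sed -i 's/CORNER=.*;TH/CORNER=np.array([748.3,202.0]);TH/' h.py; cat > g.py <<'E'
import sys
from h import *
from station import r
np.set_printoptions(suppress=True,precision=4)
s=r.sense();v=list(map(float,sys.argv[1:]))
print("board",w2b(s["tcp_pos"][:2]*1000),"z",s["tcp_pos"][2]*1000,"yaw-th",np.degrees(np.arctan2(s["ee_rot"][1,0],s["ee_rot"][0,0]))+90-TH,"F",s["wrist_force"],"w",s["gripper_width"]*87,s["gripper_force"],s["time_s"])
if v: print(togo(s,b2w(v[:2]),v[2],TH+(v[3] if len(v)>3 else 0)))
E
python3 g.py -97 -41.5 45
```

```text
board [-206.5688  -91.8558] z 37.267819550571176 yaw-th 7.591105164441717 F [ 0.4921  0.0886 -0.2834] w 52.605358797148725 0.0 2.9
(array([ -50.3558, -109.5688,   -7.7322]), np.float64(0.1324897789846535))
```

Call:
drive_tool(steps=[0, 0, 0, 0, 0, 0.001, 0, 0, 0, 0, 0, 0, 0, 0, 0, 0, 0, 0, 0, 0, 0, 0, 0, 0, 0, 0, 0, 0, 0, 0, 0, -0.01, 0])

```text
validation failed for argument at $.st...
```

Call:
drive_tool(steps=[0, 0, 0.066, 0, 0, 0, 0, 0, 0, 0.066, 0, 0, 0, 0, 0, 0, 0, -0.01, -0.022, 0, 0, 0, 0, 0, -0.01, -0.022, 0, 0, 0, 0, 0, -0.01, -0.022, 0, 0, 0, 0, 0, -0.01, -0.022, 0, 0, 0, 0, 0, -0.01, -0.0215, 0, 0, 0, 0, 0, 0, 0, 0, 0, 0, 0, 0, 0, 0, 0, 0])

```text
time_s: 3.65
tcp_pos: [0.6567, 0.1513, 0.0374]
ee_rot: [[0.095, -0.995, 0.005], [-0.995, -0.095, 0.002], [-0.002, -0.005, -1.0]]
wrist_force: [1.7, 0.4, 1.0]
gripper_width: 0.575
gripper_force: 30.0
```

```bash
python3 g.py -97 -41.5 35
```

```text
board [-96.031  -41.7999] z 37.42554772010066 yaw-th -0.006337056915296735 F [1.6507 0.3641 1.0327] w 50.01973334507404 29.974932074546814 3.65
(array([-0.2999,  0.969 ,  2.4255]), np.float64(-0.00011060250805824994))
```

Call:
drive_tool(steps=[0, 0, 0, 0, 0, 0, 0.64, 0, 0, 0, 0, 0, 0, 0.64, 0, 0, 0, 0, 0, -0.02, 0.64, 0, 0, 0, 0, 0, -0.02, 0.1, 0, 0, 0, -0.001, 0.027, 0, 0.1, 0, 0, 0, -0.001, 0.027, 0, 0.1, 0, 0, 0, -0.002, 0, 0, 0.1, 0, 0, 0, 0, 0, 0, 0.1, 0, 0, 0, 0, 0, 0.02, 0.1, 0, 0, 0, 0, 0, 0.02, 0.1])

```text
time_s: 4.48
tcp_pos: [0.602, 0.1492, 0.0371]
ee_rot: [[0.094, -0.996, 0.005], [-0.996, -0.094, 0.002], [-0.002, -0.005, -1.0]]
wrist_force: [0.2, -0.3, -1.3]
gripper_width: 0.196
gripper_force: 0.0
```

```bash
python3 g.py -120 -37.5 36
```

```text
board [-150.6462  -38.6489] z 37.146389394365634 yaw-th -0.043931394580053684 F [ 0.2286 -0.2641 -1.3247] w 17.02411298481662 0.0 4.4833
(array([ -1.1489, -30.6462,   1.1464]), np.float64(-0.0007667474804147749))
```

Call:
drive_tool(steps=[0, 0, 0, 0, -0.004, 0, 0.1, 0, 0, 0, 0, -0.008, 0, 0.1, 0, 0, 0, 0, -0.007, 0, 0.1, 0, 0, 0, 0, -0.005, 0, 0.1, 0, 0, 0, 0, -0.004, 0, 0.1, 0, 0, 0, 0, -0.002, 0, 0.1, 0, 0, 0, 0, 0, 0, 0.1, 0, 0, 0, 0, 0, 0, 0.1])

```text
time_s: 5.15
tcp_pos: [0.6308, 0.1516, 0.0359]
ee_rot: [[0.094, -0.996, 0.001], [-0.996, -0.094, 0.0], [-0.0, -0.001, -1.0]]
wrist_force: [0.7, -0.1, 0.1]
gripper_width: 0.101
gripper_force: 0.0
```

```bash
python3 g.py -120 -37.5 36
```

```text
board [-121.7966  -38.9824] z 35.88175913213451 yaw-th -0.07021889824309557 F [ 0.74   -0.1211  0.0966] w 8.781357263689562 0.0 5.15
(array([-1.4824, -1.7966, -0.1182]), np.float64(-0.0012255509714649258))
```

Call:
drive_tool(steps=[0, 0, 0, 0, -0.001, 0, 0.1, 0, 0, 0, 0, -0.001, 0, 0.1, 0, 0, 0, 0, 0, 0, 0.1])

```text
time_s: 5.4
tcp_pos: [0.6322, 0.1517, 0.0356]
ee_rot: [[0.094, -0.996, -0.0], [-0.996, -0.094, -0.0], [0.0, 0.0, -1.0]]
wrist_force: [-1.7, 0.2, -0.1]
gripper_width: 0.098
gripper_force: 0.4
```

Call:
drive_tool(steps=[0, 0, 0, 0, -0.001, 0, 0.1, 0, 0, 0, 0, 0, 0, 0.1])

```text
time_s: 5.57
tcp_pos: [0.6332, 0.1518, 0.0355]
ee_rot: [[0.094, -0.996, -0.0], [-0.996, -0.094, -0.0], [0.0, 0.0, -1.0]]
wrist_force: [-1.6, -0.0, 0.5]
gripper_width: 0.099
gripper_force: 0.6
```

Call:
drive_tool(steps=[0, 0, 0, 0, -0.001, 0, 0.1, 0, 0, 0, 0, 0, 0, 0.1])

```text
time_s: 5.73
tcp_pos: [0.6344, 0.1519, 0.0355]
ee_rot: [[0.094, -0.996, 0.0], [-0.996, -0.094, -0.0], [0.0, -0.0, -1.0]]
wrist_force: [-0.4, 0.6, -0.4]
gripper_width: 0.099
gripper_force: 0.5
```

```bash
python3 g.py -120 -37.5 36
```

```text
board [-118.1266  -39.0281] z 35.49256262741987 yaw-th -0.06229717003638502 F [-0.4284  0.6156 -0.3817] w 8.599228464131446 0.45151722617447376 5.7333
(array([-1.5281,  1.8734, -0.5074]), np.float64(-0.0010872907318097208))
```

Call:
drive_tool(steps=[0, 0, 0, 0, -0.001, 0, 0.1, 0, 0, 0, 0, -0.001, 0, 0.1, 0, 0, 0, 0, 0, 0, 0.1])

```text
time_s: 5.98
tcp_pos: [0.6366, 0.1521, 0.0355]
ee_rot: [[0.094, -0.996, 0.0], [-0.996, -0.094, 0.0], [-0.0, -0.0, -1.0]]
wrist_force: [-0.3, -0.9, 0.0]
gripper_width: 0.1
gripper_force: 0.2
```

Call:
drive_tool(steps=[0, 0, 0, 0, -0.001, 0, 0.1, 0, 0, 0, 0, -0.001, 0, 0.1, 0, 0, 0, 0, 0, 0, 0.1])

```text
time_s: 6.23
tcp_pos: [0.6386, 0.1524, 0.0355]
ee_rot: [[0.094, -0.996, 0.0], [-0.996, -0.094, 0.0], [-0.0, -0.0, -1.0]]
wrist_force: [0.4, 0.2, -0.6]
gripper_width: 0.098
gripper_force: 0.1
```

```bash
python3 - <<'E'
from h import *
from station import r
im=r.capture("top")[60:330,100:460];cv2.imwrite("pics/t2.png",cv2.resize(im,None,fx=2.2,fy=2.2,interpolation=cv2.INTER_CUBIC))
im=r.capture("wrist");cv2.imwrite("pics/w2.png",im)
E
python3 g.py
```

```text
board [-113.8931  -39.014 ] z 35.552532628685796 yaw-th -0.062431839550481705 F [0.1476 0.059  0.6028] w 8.518243961189613 0.06392445182427764 6.3333
```

View pics/w2.png

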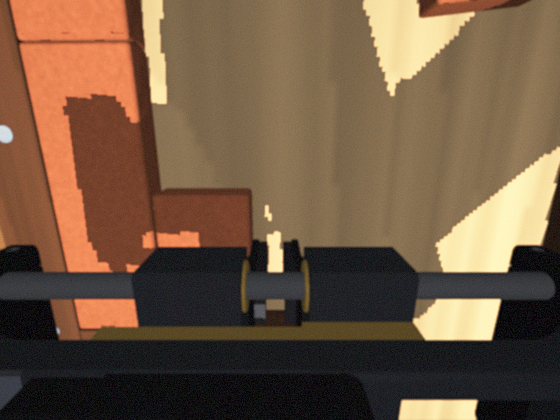

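The picture shows the half lying against or within a millimetre or two of the laid course (seam near x=157). The finger tips behind it are thinner than the finger backs. I push on until a force shows.

Call:
drive_tool(steps=[0, 0, 0, 0, -0.001, 0, 0.1, 0, 0, 0, 0, -0.001, 0, 0.1, 0, 0, 0, 0, 0, 0, 0.1])

```text
time_s: 6.58
tcp_pos: [0.6396, 0.1522, 0.0355]
ee_rot: [[0.094, -0.996, -0.002], [-0.996, -0.094, -0.001], [0.001, 0.002, -1.0]]
wrist_force: [-3.0, 0.6, 2.1]
gripper_width: 0.099
gripper_force: 1.7
```

Call:
drive_tool(steps=[0, 0, 0, 0, -0.001, 0, 0.1, 0, 0, 0, 0, 0, 0, 0.1])

```text
time_s: 6.75
tcp_pos: [0.6397, 0.1521, 0.0354]
ee_rot: [[0.094, -0.996, -0.004], [-0.996, -0.094, -0.001], [0.001, 0.004, -1.0]]
wrist_force: [-6.2, 0.4, 3.8]
gripper_width: 0.1
gripper_force: 2.8
```

```bash
python3 g.py
```

```text
board [-112.8625  -39.3493] z 35.412786729739054 yaw-th -0.07470098757870591 F [-6.1889  0.3731  3.7835] w 8.67568437474012 2.8312694281339645 6.75
```

Call:
drive_tool(steps=[0, 0, 0, 0, 0.005, 0, 0.2, 0, 0, 0, 0, 0, -0.02, 0.2, 0, 0, 0, 0, 0, -0.02, 0.2, 0, 0, 0, 0.03, -0.02, 0, 0.2, 0, 0, 0, 0.03, -0.02, 0, 0.2, 0, 0, 0, 0, 0, 0, 0.2, 0, 0, 0, 0, 0, 0.02, 0.2, 0, 0, 0, 0, 0, 0.02, 0.2, 0, 0, 0, -0.003, 0, 0, 0.2])

```text
time_s: 7.5
tcp_pos: [0.6809, 0.0979, 0.0325]
ee_rot: [[0.092, -0.996, -0.002], [-0.996, -0.092, -0.001], [0.001, 0.002, -1.0]]
wrist_force: [0.0, -0.5, -0.2]
gripper_width: 0.199
gripper_force: 0.0
```

```bash
python3 g.py -77 -84.5 36
```

```text
board [-76.9745 -97.2317] z 32.52783698703588 yaw-th -0.15534516133466258 F [ 0.0201 -0.4892 -0.1764] w 17.28441475495896 0.0 7.5
(array([-12.7317,   0.0255,  -3.4722]), np.float64(-0.0027112845423316973))
```

Call:
drive_tool(steps=[0, 0, 0, -0.004, 0, -0.002, 0.2, 0, 0, 0, -0.003, 0, 0, 0.2, 0, 0, 0, -0.002, 0, 0, 0.2, 0, 0, 0, -0.002, 0, 0, 0.2, 0, 0, 0, 0, 0, 0, 0.2])

```text
time_s: 7.92
tcp_pos: [0.6811, 0.1088, 0.0388]
ee_rot: [[0.095, -0.995, 0.001], [-0.995, -0.095, -0.002], [0.002, -0.001, -1.0]]
wrist_force: [0.9, -7.1, -0.4]
gripper_width: 0.199
gripper_force: 3.2
```

Call:
drive_tool(steps=[0, 0, 0, -0.001, 0, 0, 0.2, 0, 0, 0, -0.001, 0, 0, 0.2, 0, 0, 0, 0, 0, 0, 0.2])

```text
time_s: 8.17
tcp_pos: [0.681, 0.109, 0.0388]
ee_rot: [[0.094, -0.996, 0.001], [-0.996, -0.094, -0.004], [0.004, -0.0, -1.0]]
wrist_force: [3.5, -10.3, 0.0]
gripper_width: 0.2
gripper_force: 5.7
```

Call:
drive_tool(steps=[0, 0, 0, -0.001, 0, 0, 0.2, 0, 0, 0, -0.001, 0, 0, 0.2, 0, 0, 0, 0, 0, 0, 0.2])

```text
time_s: 8.42
tcp_pos: [0.681, 0.1091, 0.0389]
ee_rot: [[0.094, -0.996, 0.0], [-0.996, -0.094, -0.006], [0.006, 0.0, -1.0]]
wrist_force: [5.0, -16.6, 0.1]
gripper_width: 0.202
gripper_force: 8.3
```

```bash
python3 g.py -77 -84.5 36
```

```text
board [-75.86  -86.125] z 38.923637093044555 yaw-th -0.07261718497353531 F [  5.0086 -16.6292   0.1442] w 17.599662289221158 8.320584520697594 8.4167
(array([-1.625 ,  1.14  ,  2.9236]), np.float64(-0.001267408971317989))
```

Call:
drive_tool(steps=[0, 0, 0, 0.005, 0, 0, 0.3, 0, 0, 0, 0.004, 0, -0.03, 0.75])

```text
time_s: 8.58
tcp_pos: [0.677, 0.1036, 0.0621]
ee_rot: [[0.092, -0.996, -0.011], [-0.996, -0.092, -0.002], [0.001, 0.012, -1.0]]
wrist_force: [-0.4, -0.2, -1.0]
gripper_width: 0.278
gripper_force: 0.0
```

```bash
python3 - <<'E'
from h import *
from station import r
print(togo(r.sense(),(678.4,-180.),36,4.2),togo(r.sense(),(559.3,-206.5),36,11.8))
E
python3 g.py
```

```text
(array([282.95966307,  19.36660116,  26.07869287]), np.float64(0.01835112544410735)) (array([279.49716457, 178.62195103,  26.07869287]), np.float64(-0.1142938977074616))
board [-80.3305 -91.1644] z 62.07869287349711 yaw-th -0.1985579627375076 F [-0.4265 -0.2331 -0.9963] w 24.154458276834756 0.0 8.5833
```

Call:
drive_tool(steps=[0, 0, 0.018, 0.03, 0.0024, 0, 0.75, 0, 0, 0, 0.0354, 0.0024, 0, 0.75, 0, 0, 0, 0.0354, 0.0024, 0, 0.75, 0, 0, 0, 0.0354, 0.0024, 0, 0.75, 0, 0, 0, 0.0354, 0.0024, 0, 0.75, 0, 0, 0, 0.0354, 0.0024, 0, 0.75, 0, 0, 0, 0.0354, 0.0024, 0, 0.75, 0, 0, 0, 0.0354, 0.0024, 0, 0.75, 0, 0, 0, 0, 0, 0.01, 0.75, 0, 0, 0, 0, 0, 0.01, 0.75])

```text
time_s: 9.42
tcp_pos: [0.6842, -0.1751, 0.0487]
ee_rot: [[0.073, -0.997, 0.004], [-0.997, -0.073, 0.0], [0.0, -0.004, -1.0]]
wrist_force: [0.4, 0.8, -0.0]
gripper_width: 0.748
gripper_force: 0.0
```

```bash
python3 - <<'E'
from h import *
from station import r
print(togo(r.sense(),(678.4,-180.),36,4.2))
E
python3 g.py
```

```text
(array([ 4.49430153,  6.11829231, 12.65374942]), np.float64(-0.00046491534236022496))
board [ -99.6504 -369.2745] z 48.65374942482246 yaw-th -1.276637686948118 F [ 0.3729  0.7632 -0.046 ] w 65.07557950833272 0.0 9.4167
```

Call:
drive_tool(steps=[0, 0, 0, 0.0045, 0.006, 0.005, 0.75, 0, 0, 0, 0, 0, 0.007, 0.75, 0, 0, 0, 0, 0, 0, 0, 0, 0, 0, 0, 0, 0, 0, 0, 0, 0, 0, 0, 0, 0, 0, 0, 0, 0, 0, 0, 0, 0, 0, 0, 0, 0, 0, 0, 0, 0, 0, 0, 0, -0.008, 0])

```text
time_s: 10.08
tcp_pos: [0.6764, -0.1777, 0.0419]
ee_rot: [[0.076, -0.997, -0.004], [-0.997, -0.076, 0.001], [-0.001, 0.004, -1.0]]
wrist_force: [-0.3, -0.3, -2.5]
gripper_width: 0.566
gripper_force: 30.0
```

```bash
python3 g.py -96 -156 46
```

```text
board [-107.6239 -371.134 ] z 41.88172714255247 yaw-th -1.1065947561141316 F [-0.2735 -0.3406 -2.5447] w 49.20808077621399 29.99467045068741 10.0833
(array([-215.134 ,  -11.6239,   -4.1183]), np.float64(-0.019313721979495296))
```

Call:
drive_tool(steps=[0, 0, -0.019, 0, 0, -0.002, 0, 0, 0, 0, -0.0307, -0.0017, 0, 0, 0, 0, 0, -0.0307, -0.0017, 0, 0, 0, 0, 0, -0.0307, -0.0017, 0, 0, 0, 0, 0, -0.0307, -0.0017, 0, 0, 0, 0, 0, -0.0307, -0.0017, 0, 0, 0, 0, 0, -0.0307, -0.0017, 0, 0, 0, 0, 0, -0.0307, -0.0017, 0, 0, 0, 0, 0, 0, 0, 0, 0, 0, 0, 0, 0, 0, 0, 0])

```text
time_s: 10.92
tcp_pos: [0.6692, 0.0386, 0.0459]
ee_rot: [[0.098, -0.995, 0.0], [-0.995, -0.098, 0.0], [-0.0, -0.0, -1.0]]
wrist_force: [0.6, -0.3, -2.4]
gripper_width: 0.572
gripper_force: 30.0
```

```bash
python3 g.py -96 -156 36
```

```text
board [ -94.2915 -155.1363] z 45.86098524837936 yaw-th 0.20219975802180823 F [ 0.642  -0.2635 -2.4086] w 49.7498396696678 29.994886815547943 10.9167
(array([0.8637, 1.7085, 9.861 ]), np.float64(0.0035290515242163236))
```

Call:
drive_tool(steps=[0, 0, 0, 0, 0.001, 0.005, 0, 0, 0, 0, 0, 0, 0.005, 0, 0, 0, 0, 0, 0, 0, 0.64, 0, 0, 0, 0, 0, 0, 0.64, 0, 0, 0, 0, 0, -0.02, 0.64, 0, 0, 0, 0, 0, -0.02, 0.2, 0, 0, 0, 0, 0.027, 0, 0.2, 0, 0, 0, 0, 0.027, 0, 0.2, 0, 0, 0, 0, 0, 0.01, 0.2, 0, 0, 0, 0, 0, 0.03, 0.2])

```text
time_s: 11.75
tcp_pos: [0.6172, 0.0312, 0.0401]
ee_rot: [[0.095, -0.995, 0.01], [-0.995, -0.095, 0.002], [-0.001, -0.011, -1.0]]
wrist_force: [2.0, 0.6, 0.6]
gripper_width: 0.343
gripper_force: 0.0
```

```bash
python3 g.py -117.3 -150 36
```

```text
board [-146.7723 -157.5531] z 40.14386364491947 yaw-th 0.01758345591680932 F [2.0228 0.6155 0.5945] w 29.884303958361468 0.0 11.75
(array([ -7.5531, -29.4723,   4.1439]), np.float64(0.0003068891996275543))
```

Call:
drive_tool(steps=[0, 0, 0, 0.001, 0, 0, 0.2, 0, 0, 0, 0.001, 0, 0, 0.2, 0, 0, 0, 0, -0.006, 0, 0.2, 0, 0, 0, 0, -0.007, 0, 0.2, 0, 0, 0, 0, -0.007, 0, 0.2, 0, 0, 0, 0, -0.005, 0, 0.2, 0, 0, 0, 0, -0.003, 0, 0.2, 0, 0, 0, 0, -0.001, 0, 0.2, 0, 0, 0, 0, -0.001, 0, 0.2])

```text
time_s: 12.5
tcp_pos: [0.6444, 0.0323, 0.0355]
ee_rot: [[0.095, -0.996, -0.001], [-0.996, -0.095, -0.0], [0.0, 0.001, -1.0]]
wrist_force: [-3.6, -0.2, 1.6]
gripper_width: 0.202
gripper_force: 1.3
```

```bash
python3 g.py -117.3 -156 36
```

```text
board [-119.5761 -159.0325] z 35.532813818275216 yaw-th -0.01610147670704709 F [-3.5883 -0.1907  1.5617] w 17.53109172845382 1.2799690291285515 12.5
(array([-3.0325, -2.2761, -0.4672]), np.float64(-0.0002810237829711927))
```

Call:
drive_tool(steps=[0, 0, 0, 0, -0.001, 0, 0.2, 0, 0, 0, 0, -0.001, 0, 0.2, 0, 0, 0, 0, 0, 0, 0.2])

```text
time_s: 12.75
tcp_pos: [0.6467, 0.0326, 0.0355]
ee_rot: [[0.095, -0.995, 0.0], [-0.995, -0.095, 0.0], [-0.0, -0.0, -1.0]]
wrist_force: [-1.9, -0.3, 0.4]
gripper_width: 0.197
gripper_force: 0.7
```

Call:
drive_tool(steps=[0, 0, 0, 0, -0.001, 0, 0.2, 0, 0, 0, 0, -0.001, 0, 0.2, 0, 0, 0, 0, 0, 0, 0.2])

```text
time_s: 13.0
tcp_pos: [0.6473, 0.0324, 0.0355]
ee_rot: [[0.095, -0.995, -0.003], [-0.996, -0.095, -0.001], [0.0, 0.003, -1.0]]
wrist_force: [-4.8, -0.6, 3.5]
gripper_width: 0.202
gripper_force: 2.6
```

Call:
drive_tool(steps=[0, 0, 0, 0, -0.001, 0, 0.2, 0, 0, 0, 0, -0.001, 0, 0.2, 0, 0, 0, 0, 0, 0, 0.2])

```text
time_s: 13.25
tcp_pos: [0.6474, 0.0324, 0.0353]
ee_rot: [[0.094, -0.996, -0.007], [-0.996, -0.094, -0.001], [0.001, 0.008, -1.0]]
wrist_force: [-9.3, -0.9, 6.3]
gripper_width: 0.196
gripper_force: 4.5
```

```bash
python3 g.py -77 -240 36
```

```text
board [-116.596  -159.2723] z 35.272098542949855 yaw-th -0.030867892914398176 F [-9.2528 -0.908   6.3054] w 17.089931587583298 4.480718672275543 13.25
(array([ 80.7277, -39.596 ,  -0.7279]), np.float64(-0.0005387463645093229))
```

Call:
drive_tool(steps=[0, 0, 0, 0, 0.006, 0, 0.2, 0, 0, 0, 0, 0, -0.02, 0.2, 0, 0, 0, 0.01, 0, -0.02, 0.2, 0, 0, 0, 0.03, -0.016, 0, 0.2, 0, 0, 0, 0.03, -0.016, 0, 0.2, 0, 0, 0, 0.023, -0.016, 0, 0.2, 0, 0, 0, 0, 0, 0.02, 0.2, 0, 0, 0, 0, 0, 0.02, 0.2, 0, 0, 0, 0, 0, 0, 0.2])

```text
time_s: 14.0
tcp_pos: [0.7013, -0.0563, 0.0327]
ee_rot: [[0.094, -0.996, -0.001], [-0.996, -0.094, -0.0], [0.0, 0.001, -1.0]]
wrist_force: [0.4, -0.1, -0.3]
gripper_width: 0.197
gripper_force: 0.0
```

```bash
python3 g.py -77 -236 36
```

```text
board [ -71.2785 -252.7161] z 32.658350626927614 yaw-th -0.06954343286222997 F [ 0.417  -0.1044 -0.2911] w 17.134844450332956 0.0 14.0
(array([-16.7161,   5.7215,  -3.3416]), np.float64(-0.0012137618765855837))
```

Call:
drive_tool(steps=[0, 0, 0, -0.002, 0.005, -0.003, 0.2, 0, 0, 0, -0.004, 0, 0, 0.2, 0, 0, 0, -0.004, 0, 0, 0.2, 0, 0, 0, -0.003, 0, 0, 0.2, 0, 0, 0, -0.002, 0, 0, 0.2, 0, 0, 0, 0, 0, 0, 0.2])

```text
time_s: 14.5
tcp_pos: [0.6951, -0.0409, 0.0397]
ee_rot: [[0.096, -0.995, 0.001], [-0.995, -0.096, -0.0], [0.001, -0.001, -1.0]]
wrist_force: [0.0, -1.7, 1.3]
gripper_width: 0.198
gripper_force: 1.0
```

Call:
drive_tool(steps=[0, 0, 0, -0.001, 0, 0, 0.2, 0, 0, 0, -0.001, 0, 0, 0.2, 0, 0, 0, 0, 0, 0, 0.2])

```text
time_s: 14.75
tcp_pos: [0.6951, -0.0406, 0.0396]
ee_rot: [[0.095, -0.995, 0.001], [-0.995, -0.095, -0.002], [0.002, -0.001, -1.0]]
wrist_force: [0.2, -5.5, 2.5]
gripper_width: 0.2
gripper_force: 3.2
```

Call:
drive_tool(steps=[0, 0, 0, -0.001, 0, 0, 0.2, 0, 0, 0, -0.001, 0, 0, 0.2, 0, 0, 0, 0, 0, 0, 0.2])

```text
time_s: 15.0
tcp_pos: [0.6948, -0.0405, 0.0396]
ee_rot: [[0.095, -0.995, 0.0], [-0.995, -0.095, -0.004], [0.004, -0.0, -1.0]]
wrist_force: [0.2, -11.7, 3.4]
gripper_width: 0.198
gripper_force: 5.8
```

```bash
python3 g.py -77 -236 36
```

```text
board [ -76.2708 -236.279 ] z 39.58313179135418 yaw-th -0.012039506007181622 F [  0.1942 -11.7404   3.4362] w 17.24823344551823 5.800143778324127 15.0
(array([-0.279 ,  0.7292,  3.5831]), np.float64(-0.00021012902013900188))
```

Call:
drive_tool(steps=[0, 0, 0, 0.006, 0, 0, 0.3, 0, 0, 0, 0.006, 0, -0.02, 0.75, 0, 0, -0.11, 0, 0, -0.01, 0.75])

```text
time_s: 15.25
tcp_pos: [0.6959, -0.0496, 0.069]
ee_rot: [[0.204, -0.979, 0.001], [-0.979, -0.204, 0.001], [-0.001, -0.001, -1.0]]
wrist_force: [0.8, -0.0, 1.3]
gripper_width: 0.347
gripper_force: 0.0
```

```bash
python3 - <<'E'
from h import *
from station import r
print(togo(r.sense(),(559.3,-206.5),36,11.8))
E
```

```text
(array([125.60836566, 165.76275901,  33.03881993]), np.float64(-0.0004809343574113915))
```

Call:
drive_tool(steps=[0, 0, 0, 0.0208, 0.0276, 0, 0.75, 0, 0, 0, 0.0208, 0.0276, 0, 0.75, 0, 0, 0, 0.0208, 0.0276, 0, 0.75, 0, 0, 0, 0.0208, 0.0276, 0, 0.75, 0, 0, 0, 0.0208, 0.0276, 0, 0.75, 0, 0, 0, 0.0208, 0.0276, 0, 0.75, 0, 0, 0, 0, 0, 0.01, 0.75, 0, 0, 0, 0, 0, 0.01, 0.75])

```text
time_s: 15.92
tcp_pos: [0.5585, -0.2059, 0.0488]
ee_rot: [[0.201, -0.98, 0.002], [-0.98, -0.201, 0.001], [-0.0, -0.003, -1.0]]
wrist_force: [0.3, 0.3, -0.1]
gripper_width: 0.746
gripper_force: 0.0
```

```bash
python3 - <<'E'
from h import *
from station import r
print(togo(r.sense(),(559.3,-206.5),36,11.8))
E
```

```text
(array([ 0.75357847, -0.62275507, 12.82550701]), np.float64(-0.0038948974351089476))
```

Call:
drive_tool(steps=[0, 0, 0, 0, -0.0005, 0.006, 0.75, 0, 0, 0, 0, 0, 0.006, 0.75, 0, 0, 0, 0, 0, 0, 0, 0, 0, 0, 0, 0, 0, 0, 0, 0, 0, 0, 0, 0, 0, 0, 0, 0, 0, 0, 0, 0, 0, 0, 0, 0, 0, 0, 0, 0, 0, 0, 0, 0, -0.015, 0, 0, 0, 0, 0, 0, -0.02, 0])

```text
time_s: 16.67
tcp_pos: [0.557, -0.2044, 0.0694]
ee_rot: [[0.203, -0.979, -0.006], [-0.979, -0.203, 0.001], [-0.003, 0.006, -1.0]]
wrist_force: [0.2, -0.2, -3.6]
gripper_width: 0.571
gripper_force: 30.0
```

```bash
python3 g.py -146 -81 46
```

```text
board [-229.0337 -386.4062] z 69.43669049675952 yaw-th 6.251187257787481 F [ 0.1942 -0.2219 -3.6095] w 49.66065690061463 29.99904602766037 16.6667
(array([-305.4062,  -83.0337,   23.4367]), np.float64(0.10910379980710704))
```

Call:
drive_tool(steps=[0, 0, 0.109, 0, 0, 0, 0, 0, 0, 0, -0.038, -0.0103, 0, 0, 0, 0, 0, -0.038, -0.0103, 0, 0, 0, 0, 0, -0.038, -0.0103, 0, 0, 0, 0, 0, -0.038, -0.0103, 0, 0, 0, 0, 0, -0.038, -0.0103, 0, 0, 0, 0, 0, -0.038, -0.0103, 0, 0, 0, 0, 0, -0.038, -0.0103, 0, 0, 0, 0, 0, -0.038, -0.0103, 0, 0, 0, 0, 0, 0, 0, 0.005, 0])

```text
time_s: 17.5
tcp_pos: [0.6147, 0.1125, 0.0675]
ee_rot: [[0.103, -0.995, 0.006], [-0.995, -0.103, 0.003], [-0.002, -0.006, -1.0]]
wrist_force: [0.5, -0.4, -2.9]
gripper_width: 0.569
gripper_force: 30.0
```

Call:
drive_tool(steps=[0, 0, 0, 0, 0, 0.005, 0])

```text
time_s: 17.58
tcp_pos: [0.6121, 0.1081, 0.0611]
ee_rot: [[0.099, -0.995, 0.0], [-0.995, -0.099, 0.0], [-0.0, -0.0, -1.0]]
wrist_force: [-0.8, -0.1, -4.0]
gripper_width: 0.571
gripper_force: 30.0
```

```bash
python3 g.py -146 -81 36
```

```text
board [-144.5092  -80.5741] z 61.12166519916736 yaw-th 0.2531782555461488 F [-0.8181 -0.1376 -3.9929] w 49.719581933256705 29.998715221881866 17.5833
(array([ 0.4259,  1.4908, 25.1217]), np.float64(0.0044187941537358446))
```

Call:
drive_tool(steps=[0, 0, 0.003, 0, 0.0015, 0.014, 0, 0, 0, 0, 0, 0, 0.008, 0, 0, 0, 0, 0, 0, 0.001, 0, 0, 0, 0, 0, 0, 0, 0.64, 0, 0, 0, 0, 0, 0, 0.64, 0, 0, 0, 0, 0, -0.02, 0.64, 0, 0, 0, 0, 0, -0.02, 0.2, 0, 0, 0, 0, 0.027, 0, 0.2, 0, 0, 0, 0, 0.027, 0, 0.2, 0, 0, 0, 0, 0, 0.01, 0.2])

```text
time_s: 18.42
tcp_pos: [0.5541, 0.0995, 0.0713]
ee_rot: [[0.092, -0.996, 0.001], [-0.996, -0.092, 0.001], [-0.001, -0.002, -1.0]]
wrist_force: [-0.8, -0.4, 0.1]
gripper_width: 0.425
gripper_force: 0.0
```

Call:
drive_tool(steps=[0, 0, 0, 0, 0, 0.03, 0.2, 0, 0, 0, 0, 0, 0, 0.2, 0, 0, 0, 0, 0, 0, 0.2])

```text
time_s: 18.67
tcp_pos: [0.5567, 0.0998, 0.0383]
ee_rot: [[0.093, -0.996, -0.002], [-0.996, -0.093, -0.001], [0.001, 0.002, -1.0]]
wrist_force: [-0.4, -0.3, -0.4]
gripper_width: 0.233
gripper_force: 0.0
```

```bash
python3 - <<'E'
from h import *
from station import r
p=r.camera_params("wrist");im=r.capture("wrist");cv2.imwrite("pics/w3.png",im)
E
python3 g.py -167 -80 36
```

```text
board [-199.3746  -83.1538] z 39.2562559291959 yaw-th -0.113203889553259 F [-0.3396 -0.1432 -0.2934] w 19.360852664657614 0.0 18.7167
(array([ -3.1538, -32.3746,   3.2563]), np.float64(-0.001975780598768429))
```

View pics/w3.png

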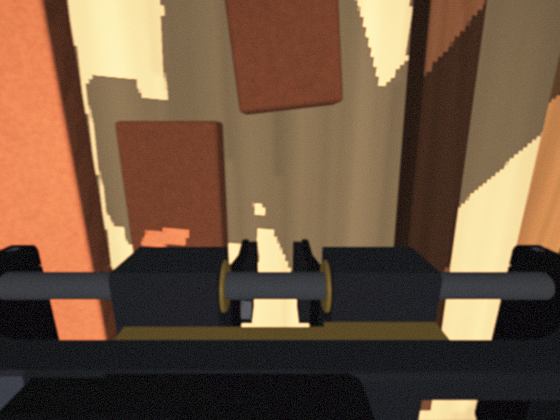

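The whole lies in front of the second course, with a gap of about 15 px at left (x=105..118). half_b is clear above it at (285,50), so I push.

Call:
drive_tool(steps=[0, 0, 0, -0.002, -0.006, 0.002, 0.2, 0, 0, 0, 0, -0.007, 0, 0.2, 0, 0, 0, 0, -0.007, 0, 0.2, 0, 0, 0, 0, -0.006, 0, 0.2, 0, 0, 0, 0, -0.003, 0, 0.2, 0, 0, 0, 0, -0.002, 0, 0.2, 0, 0, 0, 0, 0, 0, 0.2])

```text
time_s: 19.3
tcp_pos: [0.5882, 0.1053, 0.0365]
ee_rot: [[0.093, -0.996, 0.001], [-0.996, -0.093, 0.0], [-0.0, -0.001, -1.0]]
wrist_force: [-0.9, -1.6, -0.2]
gripper_width: 0.2
gripper_force: 0.4
```

Call:
drive_tool(steps=[0, 0, 0, 0, -0.001, 0, 0.2, 0, 0, 0, 0, -0.001, 0, 0.2, 0, 0, 0, 0, 0, 0, 0.2])

```text
time_s: 19.55
tcp_pos: [0.5892, 0.1053, 0.0364]
ee_rot: [[0.093, -0.996, -0.001], [-0.996, -0.093, -0.0], [0.0, 0.001, -1.0]]
wrist_force: [-3.0, -1.3, 2.4]
gripper_width: 0.196
gripper_force: 1.5
```

Call:
drive_tool(steps=[0, 0, 0, 0, -0.001, 0, 0.2, 0, 0, 0, 0, -0.001, 0, 0.2, 0, 0, 0, 0, 0, 0, 0.2])

```text
time_s: 19.8
tcp_pos: [0.5896, 0.105, 0.0364]
ee_rot: [[0.093, -0.996, -0.004], [-0.996, -0.093, -0.002], [0.001, 0.005, -1.0]]
wrist_force: [-6.8, -0.1, 4.5]
gripper_width: 0.197
gripper_force: 3.4
```

```bash
python3 g.py -167 -80 36
```

```text
board [-167.1777  -81.4615] z 36.39418972903814 yaw-th -0.13243484661007887 F [-6.8306 -0.0852  4.5292] w 17.165943520474826 3.4053099900484085 19.8
(array([-1.4615, -0.1777,  0.3942]), np.float64(-0.002311424117719574))
```

Call:
drive_tool(steps=[0, 0, 0, 0, -0.001, 0, 0.2, 0, 0, 0, 0, -0.001, 0, 0.2, 0, 0, 0, 0, 0, 0, 0.2])

```text
time_s: 20.05
tcp_pos: [0.5898, 0.1048, 0.0362]
ee_rot: [[0.092, -0.996, -0.008], [-0.996, -0.092, -0.002], [0.002, 0.008, -1.0]]
wrist_force: [-10.8, -0.3, 7.6]
gripper_width: 0.2
gripper_force: 5.3
```

Call:
drive_tool(steps=[0, 0, 0, 0, 0.009, 0, 0.2, 0, 0, 0, 0, 0, -0.02, 0.2, 0, 0, 0, 0.01, 0, -0.02, 0.2, 0, 0, 0, 0.03, -0.014, 0, 0.2, 0, 0, 0, 0.03, -0.014, 0, 0.2, 0, 0, 0, 0.025, -0.014, 0, 0.2, 0, 0, 0, 0, 0, 0.02, 0.2, 0, 0, 0, 0, 0, 0.018, 0.2, 0, 0, 0, 0, 0, 0, 0.2])

```text
time_s: 20.8
tcp_pos: [0.6339, 0.0134, 0.0351]
ee_rot: [[0.091, -0.996, -0.004], [-0.996, -0.091, -0.0], [0.0, 0.004, -1.0]]
wrist_force: [-1.2, 0.1, -1.0]
gripper_width: 0.2
gripper_force: 0.0
```

```bash
python3 g.py -127 -161 36
```

```text
board [-131.8342 -176.8777] z 35.11659105431173 yaw-th -0.23572108171995598 F [-1.1611  0.0708 -0.989 ] w 17.367153123010052 0.0 20.8
(array([-15.8777,  -4.8342,  -0.8834]), np.float64(-0.004114108992375897))
```

Call:
drive_tool(steps=[0, 0, -0.004, -0.002, -0.004, -0.001, 0.2, 0, 0, 0, -0.004, 0, 0, 0.2, 0, 0, 0, -0.004, 0, 0, 0.2, 0, 0, 0, -0.003, 0, 0, 0.2, 0, 0, 0, -0.002, 0, 0, 0.2, 0, 0, 0, 0, 0, 0, 0.2])

```text
time_s: 21.3
tcp_pos: [0.6386, 0.0291, 0.0409]
ee_rot: [[0.098, -0.995, 0.002], [-0.995, -0.098, -0.001], [0.002, -0.002, -1.0]]
wrist_force: [1.6, -6.0, 0.6]
gripper_width: 0.202
gripper_force: 2.8
```

Call:
drive_tool(steps=[0, 0, 0, -0.001, 0, 0, 0.2, 0, 0, 0, -0.001, 0, 0, 0.2, 0, 0, 0, 0, 0, 0, 0.2])

```text
time_s: 21.55
tcp_pos: [0.6384, 0.0293, 0.0409]
ee_rot: [[0.098, -0.995, 0.002], [-0.995, -0.098, -0.003], [0.003, -0.001, -1.0]]
wrist_force: [1.8, -10.9, 0.4]
gripper_width: 0.196
gripper_force: 5.7
```

Call:
drive_tool(steps=[0, 0, 0, -0.001, 0, 0, 0.2, 0, 0, 0, -0.001, 0, 0, 0.2, 0, 0, 0, 0, 0, 0, 0.2])

```text
time_s: 21.8
tcp_pos: [0.6381, 0.0294, 0.0409]
ee_rot: [[0.097, -0.995, 0.001], [-0.995, -0.097, -0.005], [0.005, -0.0, -1.0]]
wrist_force: [3.7, -16.9, -0.1]
gripper_width: 0.196
gripper_force: 8.7
```

```bash
python3 g.py -127 -161 36; python3 - <<'E'
from h import *
print(w2b((563.2,-21.7)))
E
```

```text
board [-126.0883 -161.3158] z 40.86981421832213 yaw-th 0.11778522468050578 F [  3.7324 -16.9097  -0.0951] w 17.063375983907516 8.692145347595215 21.8
(array([-0.3158,  0.9117,  4.8698]), np.float64(0.0020557399808760657))
[-205.5096185  -205.10849983]
```

Call:
drive_tool(steps=[0, 0, 0, 0.006, 0, 0, 0.4, 0, 0, 0, 0.004, 0, -0.02, 0.7, 0, 0, -0.105, 0, 0, -0.01, 0.7, 0, 0, 0, 0, 0, 0, 0.7])

```text
time_s: 22.13
tcp_pos: [0.6405, 0.0245, 0.0729]
ee_rot: [[0.203, -0.979, 0.007], [-0.979, -0.203, 0.002], [-0.0, -0.007, -1.0]]
wrist_force: [0.6, 1.1, 0.5]
gripper_width: 0.417
gripper_force: 0.0
```

```bash
python3 - <<'E'
from h import *
from station import r
print(togo(r.sense(),(563.2,-21.7),36,11.4))
E
```

```text
(array([29.97080761, 84.90053351, 36.90437262]), np.float64(0.005678289756411913))
```

Call:
drive_tool(steps=[0, 0, 0.005, 0.01, 0.0283, 0, 0.75, 0, 0, 0, 0.01, 0.0283, 0, 0.75, 0, 0, 0, 0.01, 0.0283, 0, 0.75, 0, 0, 0, 0, 0, 0, 0.75, 0, 0, 0, 0, 0, 0.01, 0.75, 0, 0, 0, 0, 0, 0.01, 0.75])

```text
time_s: 22.63
tcp_pos: [0.5623, -0.0217, 0.0497]
ee_rot: [[0.195, -0.981, 0.003], [-0.981, -0.195, 0.001], [-0.0, -0.003, -1.0]]
wrist_force: [0.6, -0.1, -0.2]
gripper_width: 0.739
gripper_force: 0.0
```

```bash
python3 - <<'E'
from h import *
from station import r
print(togo(r.sense(),(563.2,-21.7),36,11.4))
E
```

```text
(array([ 0.13696269, -0.874569  , 13.67008929]), np.float64(-0.002522210937814884))
```

Call:
drive_tool(steps=[0, 0, 0, 0, -0.001, 0.006, 0.75, 0, 0, 0, 0, 0, 0.007, 0.75, 0, 0, 0, 0, 0, 0, 0, 0, 0, 0, 0, 0, 0, 0, 0, 0, 0, 0, 0, 0, 0, 0, 0, 0, 0, 0, 0, 0, 0, 0, 0, 0, 0, 0, 0, 0, 0, 0, 0, 0, -0.01, 0, 0, 0, 0.104, 0, 0, 0, 0])

```text
time_s: 23.38
tcp_pos: [0.5631, -0.0222, 0.0485]
ee_rot: [[0.092, -0.996, 0.003], [-0.996, -0.092, 0.0], [0.0, -0.003, -1.0]]
wrist_force: [-0.1, -0.0, -0.5]
gripper_width: 0.571
gripper_force: 30.0
```

```bash
python3 g.py -146 -194 46
```

```text
board [-205.7087 -205.6219] z 48.475050736061256 yaw-th -0.17848130038400445 F [-0.1013 -0.0134 -0.5257] w 49.68143591415012 29.989373087882996 23.3833
(array([-11.6219, -59.7087,   2.4751]), np.float64(-0.003115086344941944))
```

Call:
drive_tool(steps=[0, 0, -0.003, -0.006, -0.0295, 0, 0, 0, 0, 0, -0.006, -0.0295, 0, 0, 0, 0, 0, 0, 0, 0, 0, 0, 0, 0, 0, 0, 0.006, 0, 0, 0, 0, 0, 0, 0.005, 0, 0, 0, 0, 0, 0, 0.001, 0, 0, 0, 0, 0, 0, 0, 0.64, 0, 0, 0, 0, 0, 0, 0.64])

```text
time_s: 24.05
tcp_pos: [0.6186, -0.0051, 0.0348]
ee_rot: [[0.096, -0.995, -0.001], [-0.995, -0.096, 0.0], [-0.0, 0.001, -1.0]]
wrist_force: [-0.1, -0.1, -0.7]
gripper_width: 0.62
gripper_force: 0.0
```

Call:
drive_tool(steps=[0, 0, 0, 0, 0, -0.02, 0.64, 0, 0, 0, 0, 0, -0.02, 0.2, 0, 0, 0, 0, 0.025, 0, 0.2, 0, 0, 0, 0, 0.025, 0, 0.2, 0, 0, 0, 0, 0.003, 0, 0.2, 0, 0, 0, 0, 0, 0.02, 0.2, 0, 0, 0, 0, 0, 0.02, 0.2, 0, 0, 0, 0, 0, 0, 0.2])

```text
time_s: 24.72
tcp_pos: [0.5653, -0.0103, 0.0323]
ee_rot: [[0.096, -0.995, -0.004], [-0.995, -0.096, -0.001], [0.001, 0.004, -1.0]]
wrist_force: [1.0, 0.4, -0.9]
gripper_width: 0.236
gripper_force: 0.0
```

```bash
python3 g.py -167 -194 36
```

```text
board [-202.3252 -193.994 ] z 32.34543165144043 yaw-th 0.036533647627552845 F [ 0.9674  0.4443 -0.9365] w 20.5010208624887 0.0 24.7167
(array([  0.006 , -35.3252,  -3.6546]), np.float64(0.0006376324388641657))
```

Call:
drive_tool(steps=[0, 0, 0, 0, -0.006, -0.003, 0.2, 0, 0, 0, 0, -0.007, 0, 0.2, 0, 0, 0, 0, -0.007, 0, 0.2, 0, 0, 0, 0, -0.007, 0, 0.2, 0, 0, 0, 0, -0.005, 0, 0.2, 0, 0, 0, 0, -0.002, 0, 0.2, 0, 0, 0, 0, 0, 0, 0.2])

```text
time_s: 25.3
tcp_pos: [0.6009, -0.0068, 0.0375]
ee_rot: [[0.096, -0.995, -0.0], [-0.995, -0.096, -0.0], [0.0, 0.0, -1.0]]
wrist_force: [-0.4, -1.1, 0.2]
gripper_width: 0.199
gripper_force: 0.5
```

Call:
drive_tool(steps=[0, 0, 0, 0, -0.001, 0, 0.2, 0, 0, 0, 0, -0.001, 0, 0.2, 0, 0, 0, 0, 0, 0, 0.2])

```text
time_s: 25.55
tcp_pos: [0.601, -0.0068, 0.0373]
ee_rot: [[0.095, -0.995, -0.004], [-0.995, -0.095, -0.001], [0.0, 0.004, -1.0]]
wrist_force: [-4.4, -0.1, 2.3]
gripper_width: 0.203
gripper_force: 2.4
```

Call:
drive_tool(steps=[0, 0, 0, 0, -0.001, 0, 0.2, 0, 0, 0, 0, -0.001, 0, 0.2, 0, 0, 0, 0, 0, 0, 0.2])

```text
time_s: 25.8
tcp_pos: [0.6011, -0.0068, 0.0371]
ee_rot: [[0.095, -0.995, -0.008], [-0.995, -0.095, -0.001], [0.0, 0.008, -1.0]]
wrist_force: [-8.4, -0.6, 5.6]
gripper_width: 0.198
gripper_force: 4.3
```

```bash
python3 g.py -167 -194 36
```

```text
board [-166.3843 -193.8987] z 37.14843802642874 yaw-th 0.014455409658427065 F [-8.4046 -0.595   5.578 ] w 17.24888807903018 4.331684857606888 25.8
(array([0.1013, 0.6157, 1.1484]), np.float64(0.0002522944932640947))
```

Call:
drive_tool(steps=[0, 0, 0, 0, 0.007, 0, 0.2, 0, 0, 0, 0, 0, -0.02, 0.2, 0, 0, 0, 0.005, 0, -0.02, 0.2, 0, 0, 0, 0.025, -0.022, 0, 0.2, 0, 0, 0, 0.025, -0.022, 0, 0.2, 0, 0, 0, 0.002, 0, 0, 0.2, 0, 0, 0, 0, 0, 0.02, 0.2, 0, 0, 0, 0, 0, 0.018, 0.2, 0, 0, 0, 0, 0, 0, 0.2])

```text
time_s: 26.55
tcp_pos: [0.6449, -0.0596, 0.0358]
ee_rot: [[0.094, -0.996, -0.005], [-0.996, -0.094, 0.0], [-0.001, 0.005, -1.0]]
wrist_force: [-1.0, 0.7, -0.4]
gripper_width: 0.198
gripper_force: 0.0
```

```bash
python3 g.py -127 -236.3 37
```

```text
board [-127.8161 -250.628 ] z 35.789333019840335 yaw-th -0.036849207302620535 F [-1.0476  0.6676 -0.4138] w 17.234326546647075 0.0 26.55
(array([-14.328 ,  -0.8161,  -1.2107]), np.float64(-0.0006431399941807134))
```

Call:
drive_tool(steps=[0, 0, 0, -0.003, 0, -0.001, 0.2, 0, 0, 0, -0.004, 0, 0, 0.2, 0, 0, 0, -0.003, 0, 0, 0.2, 0, 0, 0, -0.002, 0, 0, 0.2, 0, 0, 0, -0.001, 0, 0, 0.2, 0, 0, 0, 0, 0, 0, 0.2])

```text
time_s: 27.05
tcp_pos: [0.6462, -0.046, 0.0414]
ee_rot: [[0.096, -0.995, 0.002], [-0.995, -0.096, 0.0], [-0.0, -0.002, -1.0]]
wrist_force: [-0.4, 0.7, -0.0]
gripper_width: 0.199
gripper_force: 0.0
```

Call:
drive_tool(steps=[0, 0, 0, -0.001, 0, 0, 0.2, 0, 0, 0, -0.001, 0, 0, 0.2, 0, 0, 0, 0, 0, 0, 0.2])

```text
time_s: 27.3
tcp_pos: [0.6459, -0.0456, 0.0411]
ee_rot: [[0.096, -0.995, 0.001], [-0.995, -0.096, -0.001], [0.001, -0.0, -1.0]]
wrist_force: [0.3, -4.5, 1.6]
gripper_width: 0.203
gripper_force: 2.2
```

Call:
drive_tool(steps=[0, 0, 0, -0.001, 0, 0, 0.2, 0, 0, 0, -0.001, 0, 0, 0.2, 0, 0, 0, 0, 0, 0, 0.2])

```text
time_s: 27.55
tcp_pos: [0.6458, -0.0454, 0.0412]
ee_rot: [[0.096, -0.995, 0.001], [-0.995, -0.096, -0.003], [0.003, -0.0, -1.0]]
wrist_force: [1.0, -10.6, 0.2]
gripper_width: 0.201
gripper_force: 5.5
```

```bash
python3 g.py -127 -236.3 37
```

```text
board [-125.5049 -236.5305] z 41.1520871984909 yaw-th 0.03974320494362171 F [  1.0484 -10.5701   0.1547] w 17.47747270918638 5.492064356803894 27.55
(array([-0.2305,  1.4951,  4.1521]), np.float64(0.0006936497815610397))
```

Call:
drive_tool(steps=[0, 0, 0, 0.006, 0, 0, 0.45, 0, 0, 0, 0.004, 0, -0.02, 0.45, 0, 0, -0.03, 0, 0, -0.01, 0.45, 0, 0, 0, 0, 0, 0, 0.45])

```text
time_s: 27.88
tcp_pos: [0.6479, -0.0524, 0.0728]
ee_rot: [[0.126, -0.992, 0.005], [-0.992, -0.126, 0.001], [-0.0, -0.005, -1.0]]
wrist_force: [1.2, 0.1, 1.1]
gripper_width: 0.407
gripper_force: 0.0
```

```bash
python3 - <<'E'
from h import *
from station import r
print(togo(r.sense(),(476.1,51.7),36,7.2))
E
```

```text
(array([-124.76435544,  157.38817993,   36.80572114]), np.float64(0.0008031876174383345))
```

Call:
drive_tool(steps=[0, 0, 0, -0.0208, 0.0262, 0, 0.47, 0, 0, 0, -0.0208, 0.0262, 0, 0.47, 0, 0, 0, -0.0208, 0.0262, 0, 0.47, 0, 0, 0, -0.0208, 0.0262, 0, 0.47, 0, 0, 0, -0.0208, 0.0262, 0, 0.47, 0, 0, 0, -0.0208, 0.0262, 0, 0.47, 0, 0, 0, 0, 0, 0, 0.47, 0, 0, 0, 0, 0, 0.01, 0.47])

```text
time_s: 28.55
tcp_pos: [0.474, 0.053, 0.0616]
ee_rot: [[0.128, -0.992, 0.002], [-0.992, -0.128, 0.002], [-0.001, -0.003, -1.0]]
wrist_force: [0.7, -0.1, 0.5]
gripper_width: 0.47
gripper_force: 0.0
```

```bash
python3 - <<'E'
from h import *
from station import r
print(togo(r.sense(),(476.1,51.7),36,7.2))
im=r.capture("wrist");cv2.imwrite("pics/w4.png",im)
E
```

```text
(array([ 1.56353503, -1.93255847, 25.59255361]), np.float64(0.0028024135969230016))
```

View pics/w4.png

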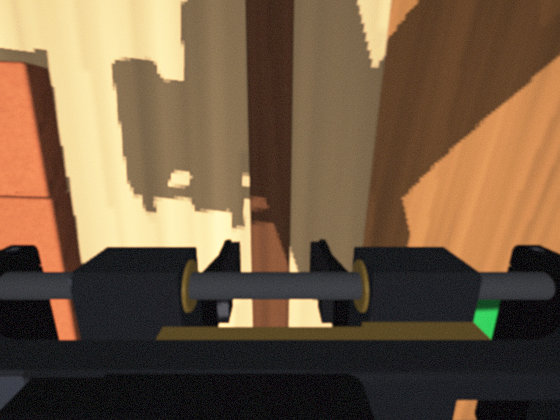

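The batten passes between the open fingers, its edges near x=250 and 292 and the fingers at 235 and 318. I grip it.

Call:
drive_tool(steps=[0, 0, 0.002, 0.0015, -0.002, 0.01, 0.47, 0, 0, 0, 0, 0, 0.012, 0.47, 0, 0, 0, 0, 0, 0.003, 0.47, 0, 0, 0, 0, 0, 0, 0, 0, 0, 0, 0, 0, 0, 0, 0, 0, 0, 0, 0, 0, 0, 0, 0, 0, 0, 0, 0, 0, 0, 0, 0, 0, 0, 0, 0, 0, 0, 0.031, 0, 0, -0.008, 0])

```text
time_s: 29.35
tcp_pos: [0.4759, 0.05, 0.0428]
ee_rot: [[0.092, -0.996, -0.002], [-0.996, -0.092, -0.001], [0.001, 0.002, -1.0]]
wrist_force: [-0.7, -0.3, -0.2]
gripper_width: 0.28
gripper_force: 30.0
```

```bash
python3 g.py -181 -114 46
```

```text
board [-285.5798 -125.4904] z 42.798860758706795 yaw-th -0.18149009327634946 F [-0.7036 -0.2838 -0.1502] w 24.397838242936444 29.995054006576538 29.35
(array([ -11.4904, -104.5798,   -3.2011]), np.float64(-0.0031675996874239677))
```

Call:
drive_tool(steps=[0, 0, -0.003, -0.0038, -0.0348, 0, 0, 0, 0, 0, -0.0038, -0.0348, 0, 0, 0, 0, 0, -0.0038, -0.0348, 0, 0, 0, 0, 0, 0, 0, 0.003, 0, 0, 0, 0, 0, 0, 0.004, 0, 0, 0, 0, 0, 0, 0, 0, 0, 0, 0, 0, 0, 0, 0.38, 0, 0, 0, 0, 0, 0, 0.38])

```text
time_s: 30.02
tcp_pos: [0.5783, 0.0712, 0.0366]
ee_rot: [[0.096, -0.995, -0.001], [-0.995, -0.096, -0.0], [0.0, 0.001, -1.0]]
wrist_force: [0.2, 1.2, -0.6]
gripper_width: 0.351
gripper_force: 0.0
```

Call:
drive_tool(steps=[0, 0, 0, 0, 0, -0.02, 0.38, 0, 0, 0, 0, 0, -0.02, 0.38, 0, 0, 0, 0, 0.025, 0, 0.2, 0, 0, 0, 0, 0.025, 0, 0.2, 0, 0, 0, 0, 0, 0, 0.2, 0, 0, 0, 0, 0, 0.02, 0.2, 0, 0, 0, 0, 0, 0.02, 0.2, 0, 0, 0, 0, 0, 0, 0.2])

```text
time_s: 30.68
tcp_pos: [0.5268, 0.0658, 0.034]
ee_rot: [[0.095, -0.995, -0.007], [-0.995, -0.095, -0.002], [0.001, 0.007, -1.0]]
wrist_force: [-0.8, -0.4, 0.3]
gripper_width: 0.199
gripper_force: 0.0
```

```bash
python3 g.py -192 -114 36
```

```text
board [-233.4044 -114.575 ] z 33.97638662701315 yaw-th 0.006651346509829459 F [-0.7645 -0.3958  0.3297] w 17.298522719072512 0.0 30.6833
(array([ -0.575 , -41.4044,  -2.0236]), np.float64(0.00011608789628751094))
```

Call:
drive_tool(steps=[0, 0, 0, 0, -0.008, -0.002, 0.2, 0, 0, 0, 0, -0.008, 0, 0.2, 0, 0, 0, 0, -0.007, 0, 0.2, 0, 0, 0, 0, -0.006, 0, 0.2, 0, 0, 0, 0, -0.005, 0, 0.2, 0, 0, 0, 0, -0.004, 0, 0.2, 0, 0, 0, 0, -0.002, 0, 0.2, 0, 0, 0, 0, 0, 0, 0.2])

```text
time_s: 31.35
tcp_pos: [0.5681, 0.0701, 0.0382]
ee_rot: [[0.095, -0.995, -0.004], [-0.995, -0.095, -0.001], [0.001, 0.004, -1.0]]
wrist_force: [-3.8, -0.6, 2.2]
gripper_width: 0.2
gripper_force: 2.1
```

Call:
drive_tool(steps=[0, 0, 0, 0, -0.001, 0, 0.2, 0, 0, 0, 0, -0.001, 0, 0.2, 0, 0, 0, 0, 0, 0, 0.2])

```text
time_s: 31.6
tcp_pos: [0.5683, 0.07, 0.038]
ee_rot: [[0.095, -0.995, -0.008], [-0.995, -0.095, -0.002], [0.001, 0.008, -1.0]]
wrist_force: [-8.1, 1.1, 5.4]
gripper_width: 0.196
gripper_force: 4.2
```

Call:
drive_tool(steps=[0, 0, 0, 0, -0.001, 0, 0.2, 0, 0, 0, 0, -0.001, 0, 0.2, 0, 0, 0, 0, 0, 0, 0.2])

```text
time_s: 31.85
tcp_pos: [0.5684, 0.0699, 0.0379]
ee_rot: [[0.095, -0.995, -0.012], [-0.995, -0.095, -0.003], [0.002, 0.012, -1.0]]
wrist_force: [-12.4, 1.1, 7.9]
gripper_width: 0.197
gripper_force: 6.1
```

```bash
python3 g.py -192 -114 36
```

```text
board [-191.6663 -114.4625] z 37.87420337095455 yaw-th -0.010290476300878204 F [-12.392    1.0501   7.8716] w 17.10489602557013 6.108240634202957 31.85
(array([-0.4625,  0.3337,  1.8742]), np.float64(-0.0001796026930488178))
```

Call:
drive_tool(steps=[0, 0, 0, 0, 0.006, 0, 0.2, 0, 0, 0, 0, 0.004, 0, 0.2, 0, 0, 0, 0, 0, -0.04, 0.3, 0, 0, 0, 0, 0, -0.04, 0.3, 0, 0, 0, 0, 0.03, -0.025, 0.3, 0, 0, 0, 0, 0.03, -0.025, 0.3, 0, 0, 0, -0.02, 0.03, -0.015, 0.3, 0, 0, 0, -0.02, 0.03, -0.015, 0.3, 0, 0, 0, 0, 0, 0, 0.3, 0, 0, 0, 0, 0, 0, 0.3])

```text
time_s: 32.68
tcp_pos: [0.4406, 0.0994, 0.2003]
ee_rot: [[0.099, -0.995, 0.005], [-0.995, -0.099, 0.003], [-0.002, -0.005, -1.0]]
wrist_force: [1.2, 1.1, -0.5]
gripper_width: 0.297
gripper_force: 0.0
```

```bash
python3 - <<'E'
from h import *
from station import r
a=r.capture("wrist");cv2.imwrite("pics/w5.png",a)
t=r.capture("top")[130:260,190:330];cv2.imwrite("pics/t5.png",cv2.resize(t,None,fx=4.5,fy=4.5,interpolation=cv2.INTER_CUBIC))
E
```

```text
(no output)
```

View pics/t5.png

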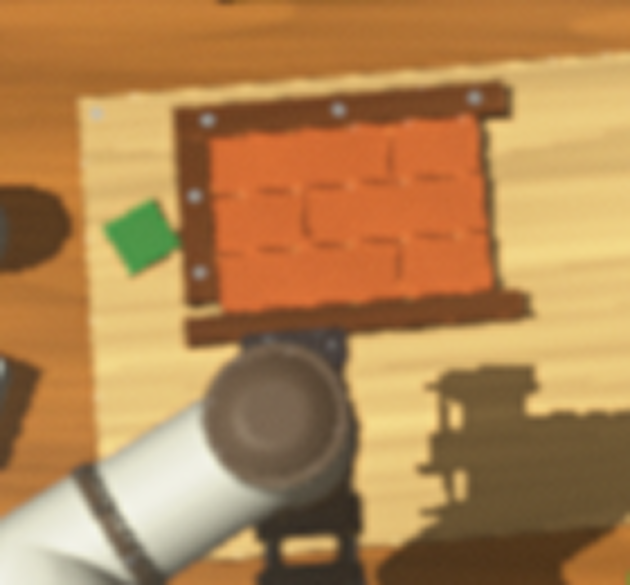

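View pics/w5.png

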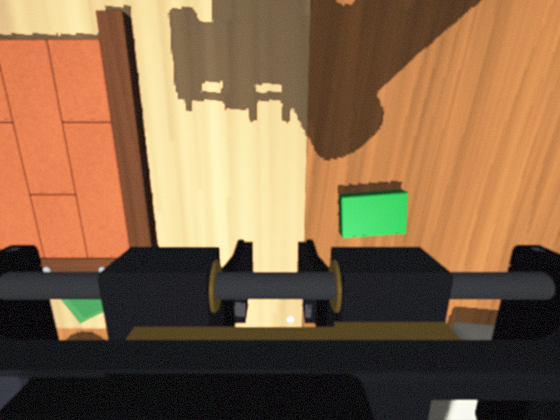

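The panel is complete in running bond with hairline seams, and its right end is straight, running from about (480,117) to (493,290) in the top crop. The batten lies tight along the third course, reaching past both its ends, and the green tile is untouched.

```bash
python3 -c "
from station import r
print(r.finish_job())"
```

```text
the job is handed in; nothing more can be done
None
```

The job is handed in at about 33 s: second and third courses laid in running bond and pushed tight, the closing batten seated along the whole third course; no verdict came back.

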